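Roll the calibration rod into the measuring cradle

TASK

Pick up the plain wooden bar and use its end to roll the white calibration rod gently along the metal rollway until it settles in the cradle slot between the two transducers. Do not touch or lift the rod with the gripper, and do not press it hard against the end stop. Then lay the wooden bar back down flat on the worktop, clear of the rollway, and let go.

Things in the scene. Friction and masses are not known exactly. Their poses are not given: they have to be found in the camera images.
- tamper: Plain rectangular hardwood bar, 25 x 150 x 13 mm, 0.3 kg, lying flat on the worktop between the robot and the rollway. Origin: centre of its underside; y along the 150 mm length, x across the 25 mm width, z up through the 13 mm thickness. The spatula with a wooden handle lies in a like place and is another thing.
- calibration_rod: White solid cylinder, 48 mm diameter, 100 mm long, 0.3 to 0.6 kg, lying across the rollway deck, free to roll. Its y is the cylinder axis. Its origin lies on the curved surface and turns as it rolls: for its place use rod_center. Once pushed it keeps rolling at about the speed of the push until something stops it.
- rod_center (a point): Centre of the calibration rod, on its axis, midway along its length; 24 mm above the deck while it lies there.
- rollway: Fixed aluminium rollway, 122 x 340 mm; origin: centre of its underside. The track runs along its y, the rod rolls towards +y. Deck top at z = 10 mm. Side guide strips from y = -170 to +90 mm, inner faces at x = -54 and +54 mm, tops at z = 22 mm. A lip at the open end, y = -167 mm, rises to z = 15 mm. Steel end stop behind the cradle: face at y = +147 mm, top at z = 45 mm.
- cradle (a point): Where the rod's centre lies once in the cradle: x = 0, y = +120, z = 31 mm in the rollway's frame, same axes. The cradle is a slot 24 mm wide across the deck; the rod sinks 3 mm into it and stays; about 2 N sideways lifts it out. Two black transducers, 49 mm diameter, are fixed either side of it, from 56 to 153 mm from its middle (x), tops at z = 56 mm in the rollway's frame.
Things that resemble listed ones, but are neither listed nor needed, are in the scene too. What is shaped like the calibration_rod but green is not meant.

How it is judged:
On the way, in this order (a step that is already met when the one before it is completed fails the run):
1. the wooden bar is picked up (height (world z) of tamper above 0.015 m and contact force between the fingers and tamper above 1 N), for 0.2 s.
2. the rod is rolling (turned by more than 1 rad) while the bar is held (angle between calibration_rod's own z axis and vertical above 1 rad and contact force between the fingers and tamper above 1 N), for 0.1 s.
3. the rod rests in the cradle slot (y of rod_center in the frame of rollway between 0.11 and 0.13 m and linear speed of calibration_rod below 0.05 m/s), for 0.2 s.
At the end, for the whole second after the job is handed in: The rod rests in the cradle slot (its centre within 10 mm of the slot along the track and 12 mm across it, its axis within 10 degrees of square to the track), and the wooden bar lies flat (within 10 degrees) and still on the worktop, not touching the rollway (y of rod_center in the frame of rollway between 0.11 and 0.13 m and x of rod_center in the frame of rollway between -0.012 and 0.012 m and angle between the y axis of calibration_rod and the x axis of rollway, either way round below 0.18 rad and linear speed of each of calibration_rod, tamper below 0.03 m/s and height (world z) of tamper below 0.018 m and angle between tamper's own y axis and vertical between 1.4 and 1.74 rad and contact force between tamper and rollway below 0.05 N).
It fails at once if the robot touches the rod itself (contact force between any of the fingers, the arm and calibration_rod above 1 N).
It fails at once if the rod is lifted off the track (z of rod_center in the frame of rollway above 0.05 m).
It fails at once if the rod is not handled gently: faster than 0.4 m/s (linear speed of calibration_rod above 0.4 m/s).
It fails at once if the bar presses on the rod with more than 20 N (contact force between tamper and calibration_rod above 20 N).
It also fails if it takes over 51 s, if anything falls off the work surface, if the arm or the gripper's body presses on something with over 40 N, if the wrist force passes 120 N, or if a joint passes its speed limit or range.

ROBOT

A 6-joint arm with a two-finger parallel gripper is mounted at the origin on a cart in front of the work surface, level with it; the furniture and walls round the work are solid. World frame = base frame: x ahead of the robot, y to its left, z up, the work surface at z = 0. Lengths are in m, angles in rad, forces in N, time in s.
With the tool pointing down it reaches from about 0.35 to 0.775 m from the base axis. Payload 5.5 kg.
Tool frame: the origin (TCP) lies midway between the tips of the shut fingers; the grasp point (between the pads) lies 19 mm behind it; z points along the fingers, y is the line along which they close (so a half turn about z gives the same grasp; the last joint's range is limited). The gripper opens to 85 mm and grips with 20 to 120 N. Pads are 22 mm wide; open, the fingers measure 114 mm over their backs; the gripper's body (76 mm by 85 mm) begins 54 mm behind the grasp point. The pads swing forward as they close: fully open they stand 13 mm farther back than shut.
Start: joints at [-1.286, 0.313, 0.046, 1.304, 0, 1.431], TCP at [0.237, -0.524, 0.201] pointing down, gripper open.
Joint ranges: [-2.76, 2.76], [-0.86, 1.69], [-1.03, 1.26], [-2.2, 2.34], [-1.47, 1.5], [-3.14, 3.14]. Speed limits (rad/s): [2.57, 2.57, 3.14, 3.14, 3.14, 3.14].

INTERFACE

Orientations are given as a unit quaternion [w, x, y, z].
In Python, from workcell import env gives the robot as it stands.
- The arm moves only by the tool move_arm, never from a script. Its argument "targets" is a list of rows, each a list of 3 entries, a list of its own where there are three numbers: the shift along the tool's x, y, z in mm, then the turn, a rotation vector about the tool's x, y, z in units of 10 degrees (1.0 is 10 degrees), then the closure, from -1 (fully open) to 1 (shut). In form: [[[dx, dy, dz], [ax, ay, az], gripper], ...]. A call has 1 to 5 rows; each row is the pose to reach, as a shift and turn from the pose commanded when the call began, along the tool's axes at that moment; what a row does not reach only later rows make up. A row lasts 1/8 s, in which the tool goes at most 62.5 mm and 10.7 degrees, less where a joint would pass 70% of its speed; a pose out of reach is approached as far as the arm can. A call with a gripper value outside its range is refused whole. The fingers move at their own pace and stop on an object; "squeeze" is the grip in N (left out, the last holds). Time passes only in rows, so rows that repeat a pose let the fingers close. It gives the time, the measured TCP pose, the force, the opening and the grip force at its end, in the units of the state.
- env.get_state(): the state, without advancing time (a new reading comes with each control period).
- env.read_camera(name): name is "side" or "top"; returns a dict with "pixels" (480x640x3 uint8, red, green, blue), "fovy" (degrees; the focal length in pixels is half the picture's height over the tangent of half this angle, whatever the lens; pixels are square), "cx", "cy" (the principal point, pixels), "dist_coeffs" ([k1, k2, p1, p2, k3] as OpenCV has them; the pictures are not rectified), "extrinsics" (4x4, takes a point from world to camera coordinates). Camera axes: x right, y up, looking along -z (the intrinsics and any distortion apply to the point x, -y, -z); pixel columns grow to the right and rows downward; lengths in m; the calibration is good to about 2 mm. A picture is of the moment at which its call begins. There is no depth.
- env.hand_in(): hands the job in; it is judged then, once.
Trained networks look in a picture, given as the dict that the camera call returned (one of the last four; its "shot" number tells which), for a name from the list of things; names that differ only in an ending like _2 or _b are one class to them, and where a whole thing is asked for, a point or a joint stands for the part that bears it (a point fixed in the world has none). Each returns a list of dicts, best first, with "confidence" (0 to 1); they miss things now and then, are a little off and sometimes report something else, mostly with a low value. They report only what shows in the picture. A call takes as long as a camera call. They do not tell look-alikes from the thing itself.
- env.spot_in(thing, picture): "centre" ([x, y, z] in m, in world coordinates, good to about 4 mm: the middle of the surface that is visible of it).
- env.regions_of(thing, picture): "mask" (480x640 bool, what is visible of it).
- env.landmark_of(thing, picture): "centre" ([x, y, z] in m, in world coordinates, good to about 4 mm: a listed point, or the origin of a listed thing).
The state is a dict: "clock": time; "joint_pos": joint angles; "qvel": joint speeds; "tau": joint torques, N m; "tcp_pos": TCP position; "orientation": TCP orientation; "wrist_force": force on the tool from outside, world axes, zero at the start; "ft_torque": the same for the moment, N m; "finger_gap": finger opening in m; "grip_force": force on a finger pad.
Only numpy, scipy, OpenCV 4.12 (cv2) and the standard library are available. Lean on these libraries where they do the work, as an engineer would, in place of code of your own. Each camera call takes 0.05 s, during which the arm holds its last target. There are 200 camera calls.

## Working session

There is one attempt and no reset: what is moved stays moved. The work goes in short steps, Python scripts to look and compute and a tool call to move; the robot and the scene stay as the last step left them, time stands still between calls to the robot, and variables do not carry over. Pictures are saved under pics/ and viewed, at most 10 in all, crops included, and the job is handed in when it is done.

Besides the shell and the picture viewer there is one more tool, called after "Request:" as a command line: name --argument value ..., lists and objects as JSON in quotes. move_arm: Moves the arm, as the interface text tells. Its arguments: {"type":"object","properties":{"targets":{"type":"array","items":{"type":"array"}},"squeeze":{"type":"number"}},"required":["targets"]}

```bash
mkdir -p pics; cat > h.py <<'E'
from workcell import env
import numpy as np, cv2
def K(p):
    f=240/np.tan(np.radians(p["fovy"])/2)
    return np.array([[f,0,p["cx"]],[0,f,p["cy"]],[0,0,1.]])
def unproj(p,uv,z):
    n=cv2.undistortPoints(np.array(uv,float).reshape(-1,1,2),K(p),np.array(p["dist_coeffs"],float)).reshape(-1,2)
    E=np.array(p["extrinsics"]);R,t=E[:3,:3],E[:3,3];c=-R.T@t
    d=np.c_[n[:,0],-n[:,1],-np.ones(len(n))]@R
    return c+d*((z-c[2])/d[:,2])[:,None]
def proj(p,X):
    E=np.array(p["extrinsics"]);q=np.atleast_2d(X)@E[:3,:3].T+E[:3,3]
    q=q*[1,-1,-1]
    return cv2.projectPoints(q,np.zeros(3),np.zeros(3),K(p),np.array(p["dist_coeffs"],float))[0].reshape(-1,2)
def save(p,n,box=None,s=1):
    im=p["pixels"][:,:,::-1]
    if box: im=im[box[1]:box[3],box[0]:box[2]]
    cv2.imwrite("pics/"+n,cv2.resize(im,None,fx=s,fy=s,interpolation=cv2.INTER_CUBIC))
E
python3 - <<'E'
from h import *
np.set_printoptions(precision=4,suppress=True)
for n in("top","side"):
    p=env.read_camera(n);save(p,n+"0.png")
    for t in("tamper","calibration_rod","rollway"):
        print(n,t,[(np.round(d["centre"],4),round(d["confidence"],2),proj(p,d["centre"]).round()) for d in env.spot_in(t,p)])
    for t in("tamper","rod_center","rollway","cradle"):
        print(n,"L",t,[(np.round(d["centre"],4),round(d["confidence"],2)) for d in env.landmark_of(t,p)])
print(env.get_state())
E
```

```text
top tamper [(array([ 0.4369, -0.303 ,  0.0078]), 0.96, array([[442., 308.]]))]
top calibration_rod [(array([ 0.6291, -0.3173,  0.0464]), 0.78, array([[451., 193.]])), (array([ 0.6259, -0.0288,  0.0546]), 0.63, array([[278., 199.]]))]
top rollway [(array([0.6317, 0.0952, 0.0114]), 0.76, array([[208., 201.]]))]
top L tamper [(array([ 0.4359, -0.3029,  0.0007]), 0.71), (array([0.6295, 0.1508, 0.028 ]), 0.26)]
top L rod_center [(array([ 0.6342, -0.3179,  0.0237]), 0.93), (array([ 0.6291, -0.0256,  0.0363]), 0.58)]
top L rollway [(array([ 0.6331,  0.0284, -0.0011]), 0.8)]
top L cradle [(array([0.6282, 0.1482, 0.0312]), 0.68)]
side tamper [(array([ 0.439 , -0.2925,  0.0143]), 0.95, array([[373., 197.]]))]
side calibration_rod [(array([ 0.6298, -0.0122,  0.0478]), 0.76, array([[261., 290.]])), (array([ 0.6295, -0.2836,  0.0371]), 0.7, array([[272., 191.]]))]
side rollway [(array([0.63  , 0.1417, 0.0096]), 0.66, array([[256., 391.]])), (array([ 0.6294, -0.0123,  0.0487]), 0.55, array([[262., 290.]]))]
side L tamper [(array([ 0.4386, -0.3084,  0.0008]), 0.76)]
side L rod_center [(array([ 0.629 , -0.3207,  0.0238]), 0.69), (array([ 0.6301, -0.0279,  0.0314]), 0.67)]
side L rollway [(array([0.6355, 0.0337, 0.0019]), 0.79), (array([ 0.63  , -0.0264,  0.0327]), 0.4)]
side L cradle [(array([0.6309, 0.1508, 0.0266]), 0.96)]
{'clock': 0.8, 'joint_pos': array([-1.2856,  0.3132,  0.0461,  1.3036,  0.    ,  1.4312]), 'qvel': array([-0.0006,  0.0012, -0.0013,  0.0005,  0.0001, -0.0003]), 'tau': array([ -0.0012, -48.0389,  29.8795,  -0.0001,  -0.0002,   0.    ]), 'tcp_pos': array([ 0.237 , -0.524 ,  0.2014]), 'orientation': array([0.0001, 0.9775, 0.2108, 0.    ]), 'wrist_force': array([-0.6537, -0.4666,  0.4212]), 'ft_torque': array([ 0.0032,  0.0034, -0.0165]), 'grip_force': 0.0, 'finger_gap': 0.0854004276851589}
```

View pics/top0.png

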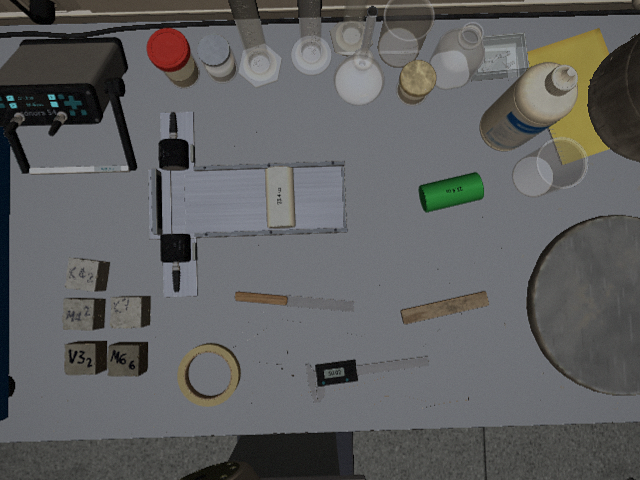

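View pics/side0.png

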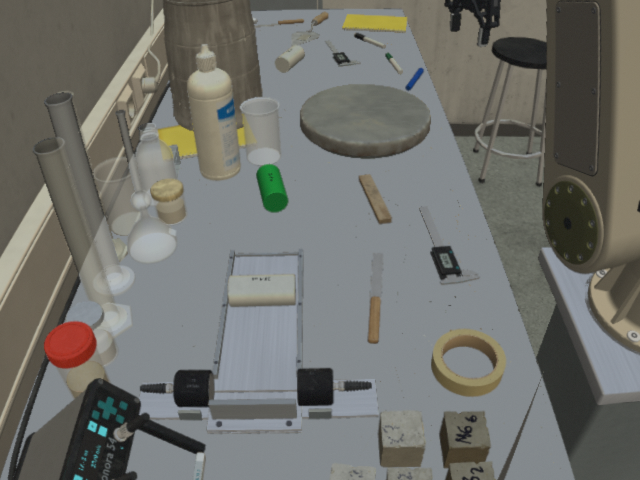

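Top picture: the bar-like things are the wooden bar (445,307), the spatula with its wooden handle (262,298) and calipers (365,370). The white rod is at (280,196) and the green look-alike at (451,192). I choose the plain bar at (445,307) and the white rod. The rollway runs from its open end (346) to its stop (153). Next is a close crop with its yaw.

```bash
python3 - <<'E'
from h import *
np.set_printoptions(precision=4,suppress=True)
p=env.read_camera("top");save(p,"crop1.png",(120,140,520,340),2)
def rect(m,z):
    c=max(cv2.findContours(m.astype(np.uint8),0,2)[0],key=cv2.contourArea).reshape(-1,2)
    w=unproj(p,c,z)[:,:2]
    b=cv2.boxPoints(cv2.minAreaRect((w*1000).astype(np.float32)));return b
for t,z in(("tamper",.013),("calibration_rod",.034),("rollway",.015)):
    for d in env.regions_of(t,p):
        b=rect(d["mask"],z);e=b[1]-b[0],b[2]-b[1];l=max(e,key=np.linalg.norm)
        print(t,round(d["confidence"],2),b.mean(0),[np.linalg.norm(x) for x in e],np.degrees(np.arctan2(l[1],l[0])))
print(p["extrinsics"])
# rollway corners at guide-strip tops / predictions
for uv,z in (((347,161),.022),((346,234),.022)): print(unproj(p,[uv],z))
o=np.array([.632,.03,0])
print(proj(p,o+np.array([[.061,-.17,.022],[-.061,-.17,.022],[.061,.147,.045],[-.061,.147,.045],[.061,.17,.01],[-.061,.17,.01]])))
E
```

```text
tamper 0.59 [ 437.2625 -304.9492] [np.float32(150.84856), np.float32(25.821716)] -79.053314
tamper 0.56 [633.1243  27.8407] [np.float32(340.27292), np.float32(319.45184)] -88.67599
calibration_rod 0.78 [632.4318 -30.3235] [np.float32(48.35089), np.float32(106.45644)] 1.2608241
calibration_rod 0.57 [ 632.835  -320.6489] [np.float32(110.528984), np.float32(47.576405)] -78.14509
rollway 0.86 [628.4943  27.0506] [np.float32(321.907), np.float32(340.425)] 89.46625
rollway 0.23 [635.2224 -28.3434] [np.float32(108.13284), np.float32(51.97398)] -0.12796694
[[-0.0298 -0.9995  0.0093 -0.0859]
 [ 0.9974 -0.0292  0.0661 -0.5608]
 [-0.0658  0.0113  0.9978 -0.9488]
 [ 0.      0.      0.      1.    ]]
[[ 0.6931 -0.1466  0.022 ]]
[[ 0.5673 -0.1408  0.022 ]]
[[343.1828 161.1484]
 [345.4817 231.8647]
 [154.4115 163.5706]
 [155.1553 236.2908]
 [146.9392 167.9967]
 [147.5951 238.1649]]
```

View pics/crop1.png

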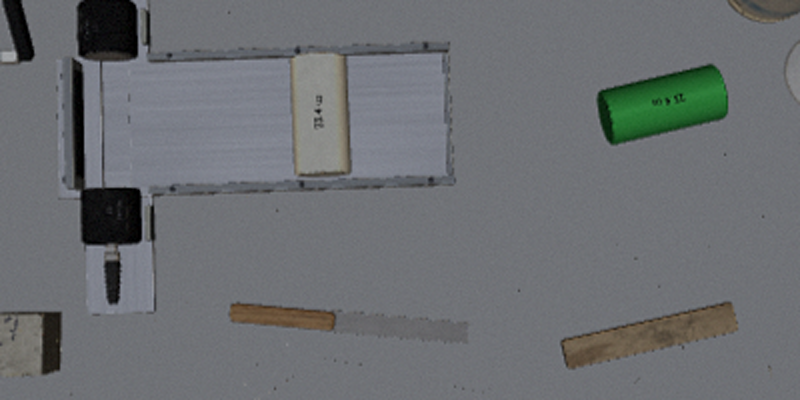

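The crop confirms the plain bar (full 150 mm of wood grain, no blade), centre (0.437, -0.305), long axis at 101°. I will grip it 30 mm towards its -y end.

Request:
move_arm --targets '[[[50,-18,15],[0,0,-1],-1],[[105,-35,35],[0,0,-2],-1],[[160,-53,55],[0,0,-3],-1],[[215,-70,75],[0,0,-4],-1],[[265,-88,90],[0,0,-5],-1]]' --squeeze 90

```text
clock: 1.62
tcp_pos: [0.4434, -0.333, 0.1106]
orientation: [0.0, 0.795, 0.607, 0.0]
wrist_force: [0.9, -0.5, -0.3]
finger_gap: 0.0852
grip_force: 0.0
```

```bash
cat > go.py <<'E'
import sys
from h import *
from scipy.spatial.transform import Rotation as Ro
x,y,z,a=map(float,sys.argv[1:5])
s=env.get_state();q=s["orientation"];R=Ro.from_quat(np.r_[q[1:],q[0]])
a=np.radians(a);T=np.array([[np.cos(a),np.sin(a),0],[np.sin(a),-np.cos(a),0],[0,0,-1]])
print("shift",(R.inv().apply(np.array([x,y,z])-s["tcp_pos"])*1000).round(1),"turn",(np.degrees((R.inv()*Ro.from_matrix(T)).as_rotvec())/10).round(2))
print(s["clock"],s["tcp_pos"].round(4),s["joint_pos"].round(2),s["finger_gap"],s["grip_force"],s["wrist_force"].round(1))
E
python3 go.py .4427 -.3345 .06 101
```

```text
shift [-1.6 -0.3 50.6] turn [ 0.    0.   -2.63]
1.625 [ 0.4434 -0.333   0.1106] [-0.79  0.32 -0.18  1.08  0.    1.05] 0.0852420091639345 0.0 [ 0.9 -0.5 -0.3]
```

Request:
move_arm --targets '[[[-1,0,20],[0,0,-1],-1],[[-2,0,40],[0,0,-1.9],-1],[[-2,0,60],[0,0,-2.63],-1],[[-2,0,60],[0,0,-2.63],-1]]'

```text
clock: 2.12
tcp_pos: [0.4406, -0.3353, 0.0499]
orientation: [-0.002, 0.639, 0.769, 0.0]
wrist_force: [0.1, 0.1, 0.7]
finger_gap: 0.0855
grip_force: 0.0
```

```bash
python3 go.py .4427 -.3345 .003 101; python3 - <<'E'
from h import *
p=env.read_camera("side");save(p,"g.png",(300,120,460,240),4)
E
```

```text
shift [ 0.3  2.3 46.8] turn [-0.01 -0.02 -0.04]
2.125 [ 0.4406 -0.3353  0.0499] [-0.8   0.37 -0.26  0.94 -0.    0.59] 0.08553269044853748 0.0 [0.1 0.1 0.7]
```

View pics/g.png

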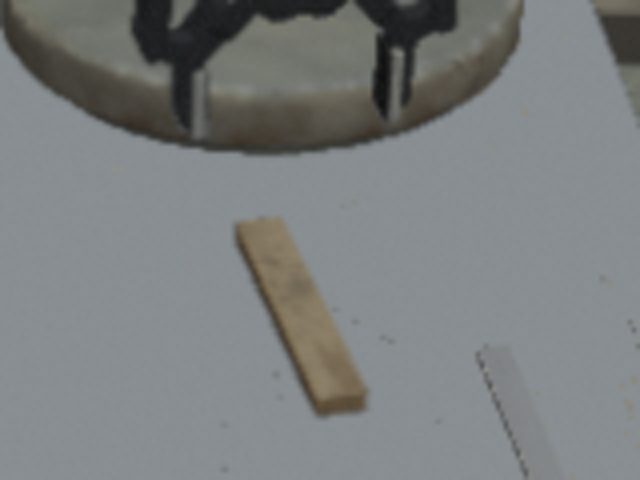

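The crop shows the two open fingers (about (193,130) and (395,115)) above and behind the bar's far end (260,220), straddling its line; the stone disc is behind. Descending.

Request:
move_arm --targets '[[[0,1,20],[0,0,0],-1],[[0,2,38],[0,0,0],-1],[[0,2,47],[0,0,0],-1],[[0,2,47],[0,0,0],1],[[0,2,47],[0,0,0],1]]'

```text
clock: 2.8
tcp_pos: [0.4441, -0.3367, 0.0052]
orientation: [0.001, 0.639, 0.769, -0.0]
wrist_force: [0.2, 0.5, -0.2]
finger_gap: 0.0514
grip_force: 0.0
```

Request:
move_arm --targets '[[[0,0,0],[0,0,0],1],[[0,0,0],[0,0,0],1],[[0,0,0],[0,0,0],1],[[0,0,0],[0,0,0],1]]'

```text
clock: 3.3
tcp_pos: [0.4436, -0.3361, 0.0044]
orientation: [0.0, 0.639, 0.77, -0.0]
wrist_force: [-0.2, -0.1, 1.1]
finger_gap: 0.0001
grip_force: 0.0
```

The fingers shut fully, so they missed the bar. Looking.

```bash
python3 go.py .4427 -.3345 .003 101; python3 - <<'E'
from h import *
p=env.read_camera("side")
q=env.read_camera("top")
a=cv2.resize(p["pixels"][130:250,310:450],None,fx=2.85,fy=2.85);b=cv2.resize(q["pixels"][260:380,380:520],None,fx=2.85,fy=2.85)
cv2.imwrite("pics/m.png",np.hstack([a,b])[:,:,::-1])
s=env.get_state();t=s["tcp_pos"]
for c,o in((p,(310,130,0)),(q,(380,260,399))): print((proj(c,t)-o[:2])*2.85+[o[2],0])
for t in(p,q):
  for d in env.regions_of("tamper",t):
    c=max(cv2.findContours(d["mask"].astype(np.uint8),0,2)[0],key=cv2.contourArea).reshape(-1,2)
    b=cv2.boxPoints(cv2.minAreaRect((unproj(t,c,.013)[:,:2]*1000).astype(np.float32)));print(d["confidence"],b.round(),b.mean(0))
E
```

```text
shift [ 1.8 -0.6  1.4] turn [ 0.    0.   -0.04]
3.3 [ 0.4436 -0.3361  0.0044] [-0.79  0.42 -0.32  0.84 -0.    0.59] 9.524351013999314e-05 0.0 [-0.2 -0.1  1.1]
[[168.31140259 165.65221338]]
[[629.66616582 122.53976891]]
0.94 [[ 410. -215.]
 [ 441. -374.]
 [ 469. -368.]
 [ 437. -210.]] [ 439.23083 -291.90903]
0.84 [[ 410. -234.]
 [ 431. -341.]
 [ 458. -336.]
 [ 436. -228.]] [ 433.57773 -284.541  ]
```

View pics/m.png

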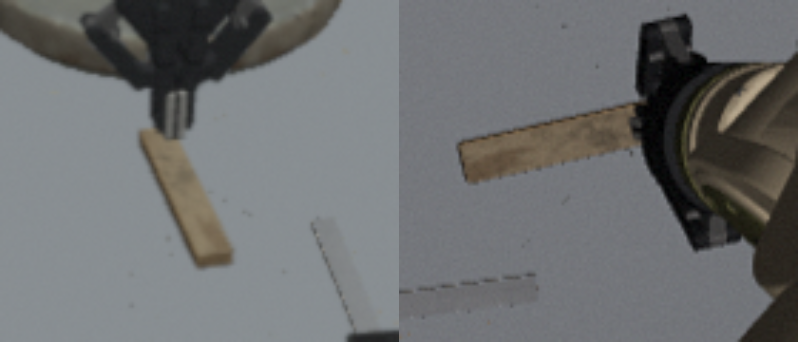

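```bash
python3 - <<'E'
from h import *
p=env.read_camera("side")
R=lambda X:proj(p,X).round(1).tolist()
print("open expected",R([.4406,-.3353,.063]),"seen mid [374,152.5]")
tip=np.array([310+173/2.85,130+137/2.85]);print("now seen",tip)
for z in(.005,.015,.025,.035,.045): print(z,R([.4436,-.3361,z]),unproj(p,[tip],z))
print("bar far end top",R([[.4372+.19*.075-.012,-.305-.98*.075,.013],[.4372+.19*.075+.012,-.305-.98*.075,.013]]), np.array([310+148/2.85,130+133/2.85]))
print(np.linalg.inv(p["extrinsics"])[:3,3])
c=cv2.resize(p["pixels"][130:210,330:430],None,fx=7,fy=7,interpolation=cv2.INTER_CUBIC);cv2.imwrite("pics/n.png",c[:,:,::-1])
E
```

```text
open expected [[371.8, 162.9]] seen mid [374,152.5]
now seen [370.70175439 178.07017544]
0.005 [[369.1, 187.8]] [[ 0.43762045 -0.37060386  0.005     ]]
0.015 [[369.2, 183.6]] [[ 0.43919645 -0.35554535  0.015     ]]
0.025 [[369.4, 179.3]] [[ 0.44077244 -0.34048685  0.025     ]]
0.035 [[369.6, 175.0]] [[ 0.44234844 -0.32542834  0.035     ]]
0.045 [[369.8, 170.7]] [[ 0.44392443 -0.31036984  0.045     ]]
bar far end top [[369.6, 172.6], [357.7, 172.8]] [361.92982456 176.66666667]
[0.53937566 0.60165872 0.65065677]
```

View pics/n.png

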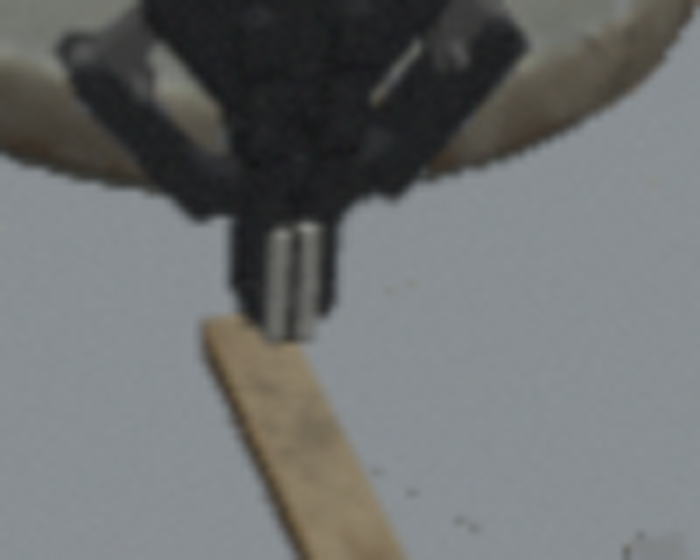

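The fingers hide the bar's far end, so they sit above it. The true tips look about 20 mm higher than the reported TCP. I'll probe the bar top gently with the shut fingers to calibrate z.

Request:
move_arm --targets '[[[0,0,3],[0,0,0],1],[[0,0,5],[0,0,0],1],[[0,0,5],[0,0,0],1]]'

```text
clock: 3.92
tcp_pos: [0.4434, -0.3359, -0.001]
orientation: [-0.0, 0.639, 0.77, 0.0]
wrist_force: [-0.0, 0.2, -0.1]
finger_gap: 0.0
grip_force: 0.0
```

Request:
move_arm --targets '[[[0,0,2],[0,0,0],1],[[0,0,3],[0,0,0],1],[[0,0,3],[0,0,0],1]]'

```text
clock: 4.3
tcp_pos: [0.4435, -0.3361, -0.0038]
orientation: [-0.0, 0.639, 0.77, -0.0]
wrist_force: [0.0, -0.1, -0.0]
finger_gap: 0.0001
grip_force: 0.0
```

Request:
move_arm --targets '[[[0,0,2],[0,0,0],1],[[0,0,3],[0,0,0],1],[[0,0,3],[0,0,0],1]]'

```text
clock: 4.68
tcp_pos: [0.4435, -0.336, -0.0068]
orientation: [-0.0, 0.639, 0.77, -0.0]
wrist_force: [-0.4, -0.6, 0.6]
finger_gap: -0.0001
grip_force: 0.0
```

```bash
python3 go.py .4427 -.3345 -.01 101
```

```text
shift [ 1.7 -0.5  3.2] turn [-0.   -0.   -0.04]
4.675 [ 0.4435 -0.336  -0.0068] [-0.79  0.43 -0.33  0.81 -0.    0.59] -8.093881231533719e-05 0.0 [-0.4 -0.6  0.6]
```

Request:
move_arm --targets '[[[0,0,1.5],[0,0,0],1],[[0,0,3],[0,0,0],1],[[0,0,3],[0,0,0],1]]'

```text
clock: 5.05
tcp_pos: [0.4435, -0.336, -0.0099]
orientation: [-0.0, 0.639, 0.77, -0.0]
wrist_force: [0.2, 0.3, 1.1]
finger_gap: -0.0001
grip_force: 0.0
```

```bash
python3 - <<'E'
from h import *
s=env.get_state();print(s["wrist_force"],s["tcp_pos"])
p=env.read_camera("side")
c=cv2.resize(p["pixels"][130:210,330:430],None,fx=7,fy=7,interpolation=cv2.INTER_CUBIC);cv2.imwrite("pics/n2.png",c[:,:,::-1])
E
```

```text
[0.19800646 0.34547656 1.07862107] [ 0.4434713  -0.33603791 -0.00986051]
```

View pics/n2.png

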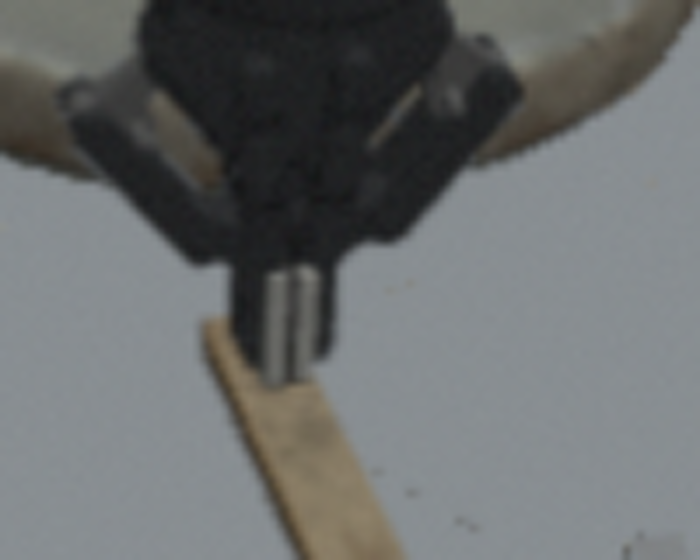

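The tips are now at crop (287,385), about z = 12–13 mm and just above the bar top. One more probe.

Request:
move_arm --targets '[[[0,0,1],[0,0,0],1],[[0,0,2],[0,0,0],1],[[0,0,2],[0,0,0],1]]'

```text
clock: 5.48
tcp_pos: [0.4435, -0.336, -0.0118]
orientation: [-0.0, 0.639, 0.77, -0.0]
wrist_force: [-0.8, -0.5, -0.2]
finger_gap: -0.0001
grip_force: 0.0
```

Request:
move_arm --targets '[[[0,0,1],[0,0,0],1],[[0,0,2],[0,0,0],1],[[0,0,2],[0,0,0],1]]'

```text
clock: 5.85
tcp_pos: [0.4435, -0.3361, -0.0138]
orientation: [-0.0, 0.639, 0.77, -0.0]
wrist_force: [0.0, -0.9, -1.3]
finger_gap: 0.0001
grip_force: 0.0
```

Request:
move_arm --targets '[[[0,0,1],[0,0,0],1],[[0,0,2],[0,0,0],1],[[0,0,2],[0,0,0],1]]'

```text
clock: 6.22
tcp_pos: [0.4435, -0.336, -0.0158]
orientation: [-0.0, 0.639, 0.77, -0.0]
wrist_force: [0.5, -0.2, 1.0]
finger_gap: 0.0002
grip_force: 0.0
```

Request:
move_arm --targets '[[[0,0,1],[0,0,0],1],[[0,0,2],[0,0,0],1],[[0,0,2],[0,0,0],1]]'

```text
clock: 6.6
tcp_pos: [0.4437, -0.3362, -0.0169]
orientation: [0.0, 0.638, 0.77, -0.0]
wrist_force: [-2.3, 1.2, 6.1]
finger_gap: 0.0002
grip_force: 3.0
```

```bash
python3 - <<'E'
from h import *
s=env.get_state();print(s["wrist_force"],s["tcp_pos"],s["tau"])
p=env.read_camera("side");q=env.read_camera("top")
c=cv2.resize(p["pixels"][150:210,340:410],None,fx=6,fy=6,interpolation=cv2.INTER_CUBIC)
d=cv2.resize(q["pixels"][280:340,400:470],None,fx=5,fy=6,interpolation=cv2.INTER_CUBIC);cv2.imwrite("pics/n3.png",np.hstack([c,d])[:,:,::-1])
for z in(0,.01,.02):print(proj(p,[.4435,-.336,z])) 
E
```

```text
[-2.26603171  1.20944307  6.10145029] [ 0.44366895 -0.3361841  -0.01694139] [-1.12285092e-01 -4.62482500e+01  2.34608334e+01 -8.73854868e-01
  2.57635885e-02 -2.49715476e-04]
[[369.0116413  189.95090673]]
[[369.20003667 185.75064682]]
[[369.38956702 181.50590417]]
```

View pics/n3.png

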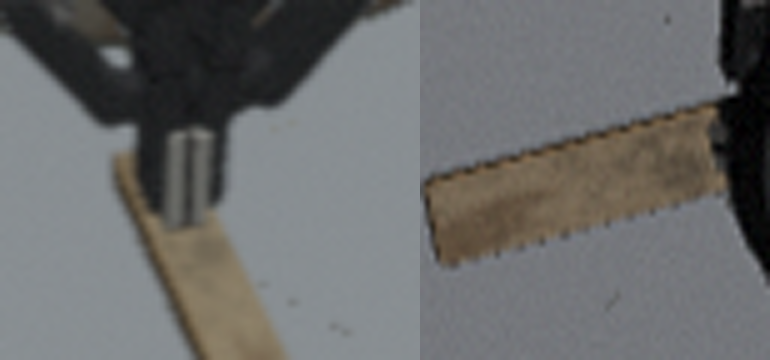

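Contact: 6 N at reported z = -16.9, so the tips really sit about 29.5 mm higher than reported. Now I'll open, lower and grip properly.

Request:
move_arm --targets '[[[0,1,-6],[0,0,0],1],[[0,2,-6],[0,0,0],-0.2],[[0,2,-6],[0,0,0],-0.2],[[0,2,-6],[0,0,0],-0.2],[[0,2,-2],[0,0,0],-0.2]]'

```text
clock: 7.32
tcp_pos: [0.4457, -0.3359, -0.0157]
orientation: [0.0, 0.639, 0.77, -0.0]
wrist_force: [0.3, 0.5, -0.5]
finger_gap: 0.0513
grip_force: 0.0
```

Request:
move_arm --targets '[[[0,0,6],[0,0,0],-0.2],[[0,0,10.5],[0,0,0],-0.2],[[0,0,10.5],[0,0,0],-0.2]]'

```text
clock: 7.7
tcp_pos: [0.4451, -0.3353, -0.0269]
orientation: [-0.001, 0.639, 0.77, 0.0]
wrist_force: [1.1, 0.7, -0.1]
finger_gap: 0.0508
grip_force: 0.0
```

Request:
move_arm --targets '[[[0,0,0],[0,0,0],1],[[0,0,0],[0,0,0],1],[[0,0,0],[0,0,0],1],[[0,0,0],[0,0,0],1]]'

```text
clock: 8.2
tcp_pos: [0.4455, -0.3361, -0.0255]
orientation: [0.0, 0.639, 0.77, -0.0]
wrist_force: [-2.8, 1.1, 6.1]
finger_gap: 0.0216
grip_force: 89.0
```

Request:
move_arm --targets '[[[0,0,-10],[0,0,0],1],[[0,0,-25],[0,0,0],1],[[0,0,-45],[0,0,0],1],[[0,0,-60],[0,0,0],1],[[0,0,-60],[0,0,0],1]]'

```text
clock: 8.82
tcp_pos: [0.4467, -0.3368, 0.0355]
orientation: [0.002, 0.638, 0.77, -0.0]
wrist_force: [0.1, 0.0, -3.1]
finger_gap: 0.0221
grip_force: 88.5
```

```bash
python3 - <<'E'
from h import *
s=env.get_state();print(s["wrist_force"],s["tcp_pos"],s["finger_gap"])
p=env.read_camera("side");q=env.read_camera("top")
c=cv2.resize(p["pixels"][110:230,320:440],None,fx=3.3,fy=3.3,interpolation=cv2.INTER_CUBIC)
d=cv2.resize(q["pixels"][250:370,380:500],None,fx=3.3,fy=3.3,interpolation=cv2.INTER_CUBIC);cv2.imwrite("pics/l.png",np.hstack([c,d])[:,:,::-1])
for t in(p,q):
  for d in env.regions_of("tamper",t)[:1]:
    c=max(cv2.findContours(d["mask"].astype(np.uint8),0,2)[0],key=cv2.contourArea).reshape(-1,2)
    b=cv2.boxPoints(cv2.minAreaRect(c.astype(np.float32)));print(d["confidence"],b.round(1).tolist())
    print([x["centre"] for x in env.landmark_of("tamper",t)[:1]])
E
```

```text
[ 0.07426237  0.01540995 -3.05456304] [ 0.44665365 -0.33677749  0.03554704] 0.022114778312490695
0.62 [[356.20001220703125, 152.39999389648438], [369.3999938964844, 145.8000030517578], [393.20001220703125, 193.39999389648438], [380.0, 200.0]]
[[0.4423, -0.3087, 0.0602]]
0.59 [[404.29998779296875, 309.79998779296875], [467.8999938964844, 295.1000061035156], [471.8999938964844, 312.6000061035156], [408.29998779296875, 327.20001220703125]]
[[0.4414, -0.3055, 0.0574]]
```

View pics/l.png

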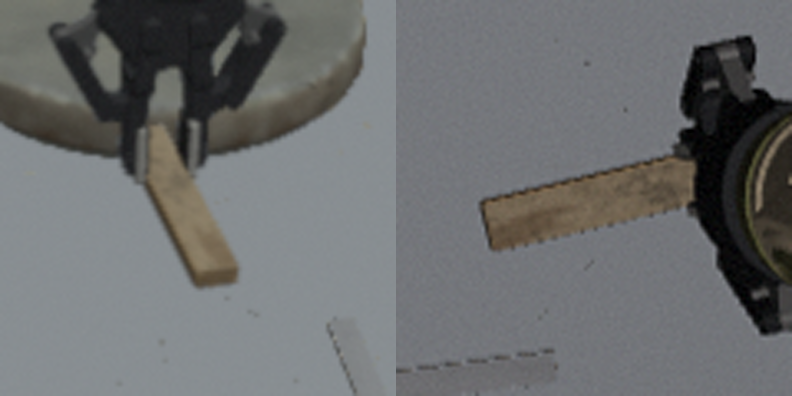

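Bar is held level near its far end (side crop: fingers at (140,165) and (195,160), free end at (215,280)).

```bash
cat > bar.py <<'E'
from h import *
np.set_printoptions(precision=4,suppress=True)
s=env.get_state();t=s["tcp_pos"]
q=env.read_camera("top");p=env.read_camera("side")
# free-end bar tip from the top camera (top face), heights by landmark in both
z=t[2]+.0255+.013
for d in env.regions_of("tamper",q)[:2]:
    c=max(cv2.findContours(d["mask"].astype(np.uint8),0,2)[0],key=cv2.contourArea).reshape(-1,2)
    w=unproj(q,c,z);b=cv2.boxPoints(cv2.minAreaRect((w[:,:2]*1000).astype(np.float32)))
    b=b[np.argsort(-b[:,1])];e=b[:2].mean(0);f=b[2:].mean(0)
    print(d["confidence"],"tip",e,"minus tcp",e-t[:2]*1000,"yaw",np.degrees(np.arctan2(*(e-f)[::-1])),"w",np.linalg.norm(b[0]-b[1]))
for c in(q,p):
    print("bar",[x["centre"] for x in env.landmark_of("tamper",c)[:1]],"rod",[(x["centre"],round(x["confidence"],2)) for x in env.landmark_of("rod_center",c)],"cradle",[x["centre"] for x in env.landmark_of("cradle",c)[:1]])
print(s["clock"],t,s["grip_force"],s["finger_gap"],s["wrist_force"])
E
python3 bar.py; python3 go.py .632 -.225 .05 90
```

```text
0.77 tip [ 423.2019 -226.5876] minus tcp [-21.8466 108.6503] yaw 101.78913 w 29.070293
bar [[0.4381, -0.3007, 0.059]] rod [([0.6322, -0.3248, 0.0263], 0.61), ([0.631, -0.0267, 0.0387], 0.56)] cradle [[0.6283, 0.1486, 0.03]]
bar [[0.4421, -0.3045, 0.0584]] rod [([0.6317, -0.3192, 0.0226], 0.96), ([0.6308, -0.0274, 0.0338], 0.79)] cradle [[0.6304, 0.151, 0.0281]]
9.125 [ 0.445  -0.3352  0.033 ] 88.4199857711792 0.022168828416714338 [ 0.1487 -0.762  -3.3722]
shift [ 74.5 203.7 -16.2] turn [0.   0.   1.06]
9.575 [ 0.4456 -0.3358  0.0338] [-0.79  0.39 -0.28  0.91 -0.    0.6 ] 0.02222363635385569 88.42069387435913 [-0.1 -0.1 -2.7]
```

```bash
python3 go.py .631 -.185 .075 89.5
```

```text
shift [114.  210.1 -41.2] turn [0.   0.   1.11]
9.575 [ 0.4456 -0.3358  0.0338] [-0.79  0.39 -0.28  0.91 -0.    0.6 ] 0.02222363635385569 88.42069387435913 [-0.1 -0.1 -2.7]
```

Request:
move_arm --targets '[[[10,20,-25],[0,0,0],1],[[30,60,-42],[0,0,0.3],1],[[60,110,-42],[0,0,0.6],1],[[90,165,-42],[0,0,0.9],1],[[114,210,-42],[0,0,1.1],1]]'

```text
clock: 10.2
tcp_pos: [0.6325, -0.1833, 0.0759]
orientation: [0.0, 0.71, 0.705, 0.0]
wrist_force: [0.3, -1.3, -3.3]
finger_gap: 0.0221
grip_force: 88.8
```

Request:
move_arm --targets '[[[0,0,15],[0,0,0],1],[[0,0,30],[0,0,0],1],[[0,0,40],[0,0,0],1],[[0,0,40],[0,0,0],1]]'

```text
clock: 10.7
tcp_pos: [0.629, -0.1855, 0.0343]
orientation: [-0.001, 0.71, 0.704, -0.001]
wrist_force: [-0.5, 0.7, -2.1]
finger_gap: 0.0219
grip_force: 88.9
```

```bash
python3 bar.py; python3 go.py .631 -.18 .002 89.5
```

```text
0.57 tip [628.5874 -80.2546] minus tcp [ -0.4063 105.2378] yaw 88.38786 w 26.13217
bar [] rod [([0.6289, -0.031, 0.037], 0.74), ([0.6319, -0.3205, 0.0255], 0.7)] cradle [[0.6269, 0.1524, 0.0308]]
bar [[0.6322, -0.1544, 0.0597]] rod [([0.6325, -0.3198, 0.0202], 0.71), ([0.6327, -0.0276, 0.0321], 0.68)] cradle [[0.6287, 0.1533, 0.0232]]
10.7 [ 0.629  -0.1855  0.0343] 88.94004106521606 0.02188619999574664 [-0.5385  0.6763 -2.0794]
shift [ 5.1 -0.2 34.3] turn [0.   0.   0.01]
11.15 [ 0.6311 -0.1851  0.0363] [-0.41  0.56  0.01  1.02 -0.    1.17] 0.021812821130341428 88.93994808197021 [-0.3  0.  -2.4]
```

Request:
move_arm --targets '[[[0,0,15],[0,0,0],1],[[0,0,27],[0,0,-0.1],1],[[0,0,33],[0,0,-0.1],1],[[0,0,33],[0,0,-0.1],1]]'

```text
clock: 11.65
tcp_pos: [0.6301, -0.1846, 0.0016]
orientation: [-0.001, 0.703, 0.711, -0.0]
wrist_force: [-0.3, 0.0, -2.2]
finger_gap: 0.0219
grip_force: 89.0
```

```bash
python3 bar.py; python3 - <<'E'
from h import *
p=env.read_camera("side");save(p,"push.png",(190,180,350,300),4)
E
```

```text
0.83 tip [628.3895 -78.0257] minus tcp [ -1.7162 106.5459] yaw 88.37154 w 23.671059
bar [] rod [([0.6301, -0.0278, 0.0352], 0.83), ([0.6301, -0.3204, 0.0234], 0.55)] cradle [[0.6282, 0.1499, 0.0315]]
bar [[0.634, -0.1523, 0.0278]] rod [([0.6305, -0.0286, 0.0319], 0.71), ([0.6321, -0.319, 0.0224], 0.59), ([0.6318, 0.0286, 0.0043], 0.18)] cradle [[0.6321, 0.1505, 0.0276]]
11.65 [ 0.6301 -0.1846  0.0016] 89.00700688362122 0.02185944162847757 [-0.282   0.0216 -2.2413]
```

View pics/push.png

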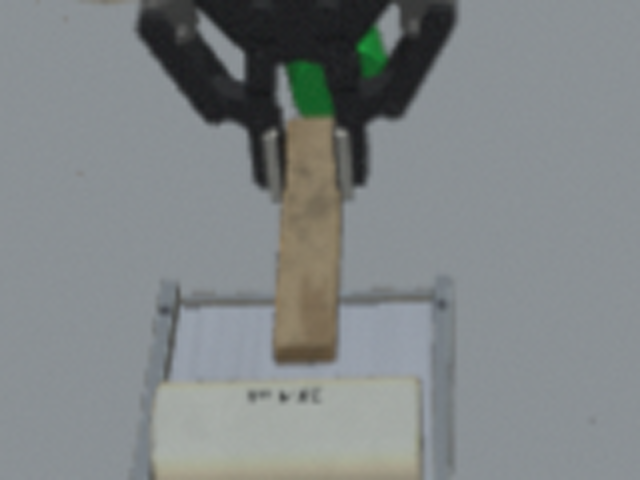

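The bar lies just behind the rod (end at crop (305,355), rod mid (287,430)), level and about 4 mm off-centre. Pushing gently.

Request:
move_arm --targets '[[[9,2,0],[0,0,0],1],[[16,4,0],[0,0,0],1],[[21,4,0],[0,0,0],1],[[26,4,0],[0,0,0],1],[[32,4,0],[0,0,0],1]]'

```text
clock: 12.78
tcp_pos: [0.6346, -0.1526, 0.0028]
orientation: [0.0, 0.703, 0.711, -0.0]
wrist_force: [-0.2, -0.8, -2.6]
finger_gap: 0.0224
grip_force: 89.0
```

Request:
move_arm --targets '[[[7,0,0],[0,0,0],1],[[15,0,0],[0,0,0],1],[[24,0,0],[0,0,0],1],[[33,0,0],[0,0,0],1],[[42,0,0],[0,0,0],1]]'

```text
clock: 13.4
tcp_pos: [0.634, -0.1102, 0.0028]
orientation: [0.0, 0.703, 0.711, -0.0]
wrist_force: [-0.2, -0.6, -3.3]
finger_gap: 0.0217
grip_force: 89.0
```

```bash
python3 bar.py
```

```text
bar [] rod [([0.6259, 0.0238, 0.0363], 0.97), ([0.633, -0.3191, 0.0249], 0.65)] cradle [[0.6284, 0.1517, 0.0299]]
bar [[0.6362, -0.0786, 0.0281]] rod [([0.6297, 0.0256, 0.0333], 0.9), ([0.6321, 0.1537, 0.0265], 0.42), ([0.6339, -0.319, 0.022], 0.37)] cradle [[0.6321, 0.1524, 0.0271]]
13.4 [ 0.634  -0.1102  0.0028] 89.04500842094421 0.021663101238377728 [-0.1807 -0.5747 -3.3391]
```

Request:
move_arm --targets '[[[9,0,0],[0,0,0],1],[[18,0,0],[0,0,0],1],[[27,0,0],[0,0,0],1],[[36,0,0],[0,0,0],1],[[45,0,0],[0,0,0],1]]'

```text
clock: 14.48
tcp_pos: [0.6336, -0.0651, 0.0028]
orientation: [0.0, 0.703, 0.711, 0.0]
wrist_force: [-0.0, 0.1, -2.0]
finger_gap: 0.0221
grip_force: 89.0
```

```bash
python3 bar.py
```

```text
bar [] rod [([0.629, -0.322, 0.0261], 0.75)] cradle [[0.6283, 0.1495, 0.0295]]
bar [] rod [([0.6311, 0.0753, 0.0355], 0.87), ([0.6334, -0.3142, 0.0223], 0.46)] cradle [[0.6324, 0.1511, 0.0299]]
14.475 [ 0.6336 -0.0651  0.0028] 89.03421878814697 0.022118212495128742 [-0.0383  0.0909 -2.024 ]
```

Request:
move_arm --targets '[[[3,0,0],[0,0,0],1],[[6,0,0],[0,0,0],1],[[9,0,0],[0,0,0],1],[[12,0,0],[0,0,0],1],[[15,0,0],[0,0,0],1]]'

```text
clock: 15.55
tcp_pos: [0.6334, -0.0506, 0.0028]
orientation: [0.0, 0.703, 0.711, -0.0]
wrist_force: [0.1, -0.1, -2.9]
finger_gap: 0.0222
grip_force: 89.0
```

```bash
python3 bar.py
```

```text
0.38 tip [633.458  -85.8412] minus tcp [  0.0721 -35.2163] yaw 74.431465 w 24.978636
bar [] rod [([0.635, -0.3184, 0.0265], 0.65)] cradle [[0.6282, 0.1501, 0.0279]]
bar [[0.6339, -0.0205, 0.0255]] rod [([0.6314, 0.0881, 0.0328], 0.93), ([0.631, -0.3187, 0.0196], 0.69)] cradle [[0.6306, 0.1495, 0.0292]]
15.55 [ 0.6334 -0.0506  0.0028] 89.02907609939575 0.02218685967319173 [ 0.0514 -0.1217 -2.8546]
```

Request:
move_arm --targets '[[[6,0,0],[0,0,0],1],[[12,0,0],[0,0,0],1],[[20,0,0],[0,0,0],1],[[29,0,0],[0,0,0],1],[[38,0,0],[0,0,0],1]]'

```text
clock: 16.62
tcp_pos: [0.6329, -0.012, 0.0028]
orientation: [-0.0, 0.703, 0.711, -0.0]
wrist_force: [0.3, -0.0, -3.1]
finger_gap: 0.0219
grip_force: 89.0
```

Request:
move_arm --targets '[[[8,0,0],[0,0,0],1],[[15,0,0],[0,0,0],1],[[15,0,0],[0,0,0],1],[[15,0,0],[0,0,0],1]]'

```text
clock: 17.12
tcp_pos: [0.6328, 0.002, 0.0028]
orientation: [0.0, 0.703, 0.711, -0.0]
wrist_force: [0.0, 0.1, -2.0]
finger_gap: 0.0226
grip_force: 89.0
```

```bash
python3 bar.py
```

```text
0.52 tip [633.3722 -16.2202] minus tcp [  0.5365 -18.215 ] yaw 88.35785 w 27.015245
bar [] rod [([0.6315, -0.3201, 0.0266], 0.58)] cradle []
bar [[0.6355, 0.0334, 0.0265]] rod [([0.6293, 0.1521, 0.0305], 0.88), ([0.6329, -0.3193, 0.0233], 0.62)] cradle []
17.125 [0.6328 0.002  0.0028] 89.0269660949707 0.022564840457589642 [ 0.0034  0.0501 -2.0222]
```

The rod is at y ≈ 0.152, in the slot. Backing off and returning the bar to its old, clear place.

Request:
move_arm --targets '[[[-20,0,0],[0,0,0],1],[[-55,0,-15],[0,0,0],1],[[-100,0,-35],[0,0,0],1],[[-150,0,-60],[0,0,0],1],[[-190,0,-72],[0,0,0],1]]'

```text
clock: 18.2
tcp_pos: [0.6355, -0.1916, 0.0767]
orientation: [0.002, 0.704, 0.71, 0.0]
wrist_force: [0.6, 0.6, -2.1]
finger_gap: 0.0222
grip_force: 89.0
```

```bash
python3 go.py .4455 -.325 .01 100.7;  python3 - <<'E'
from h import *
for c in("side","top"):
    p=env.read_camera(c)
    for d in env.regions_of("calibration_rod",p):
        c=max(cv2.findContours(d["mask"].astype(np.uint8),0,2)[0],key=cv2.contourArea).reshape(-1,2)
        b=cv2.boxPoints(cv2.minAreaRect((unproj(p,c,.04)[:,:2]*1000).astype(np.float32)));print(b.round(),b.mean(0))
    print([(x["centre"],x["confidence"]) for t in("rod_center","cradle") for x in env.landmark_of(t,p)])
E
```

```text
shift [-131.5 -191.4   66.4] turn [ 0.01  0.01 -1.02]
18.2 [ 0.6355 -0.1916  0.0767] [-0.41  0.54  0.08  1.11 -0.    1.15] 0.022190716646776333 89.03157234191895 [ 0.6  0.6 -2.1]
[[ 598. -215.]
 [ 599. -349.]
 [ 633. -348.]
 [ 631. -215.]] [ 615.24646 -281.85388]
[[576. 175.]
 [577. 128.]
 [681. 129.]
 [680. 176.]] [628.47095 152.13176]
[([0.6304, 0.1511, 0.0301], 0.81), ([0.6319, -0.3229, 0.0191], 0.66)]
[[575. 122.]
 [679. 121.]
 [679. 169.]
 [576. 170.]] [627.3571  145.56653]
[[ 608. -364.]
 [ 637. -382.]
 [ 645. -368.]
 [ 616. -351.]] [ 626.67944 -366.11795]
[([0.6276, 0.1504, 0.0348], 0.64)]
```

Request:
move_arm --targets '[[[-20,-40,0],[0,0,0],1],[[-50,-85,5],[0,0,-0.3],1],[[-85,-130,15],[0,0,-0.6],1],[[-115,-170,30],[0,0,-0.9],1],[[-131,-191,50],[0,0,-1],1]]'

```text
clock: 19.23
tcp_pos: [0.4441, -0.3215, 0.0248]
orientation: [0.0, 0.638, 0.77, -0.0]
wrist_force: [1.3, -1.0, -2.8]
finger_gap: 0.0221
grip_force: 89.3
```

Request:
move_arm --targets '[[[0,0,15],[0,0,0],1],[[0,0,28],[0,0,0],1],[[0,0,38],[0,0,0],1],[[0,0,42],[0,0,0],1],[[0,0,42],[0,0,0],1]]'

```text
clock: 19.85
tcp_pos: [0.4458, -0.3206, -0.0174]
orientation: [-0.0, 0.638, 0.77, -0.0]
wrist_force: [-0.5, 0.6, -2.9]
finger_gap: 0.0224
grip_force: 89.3
```

Bar underside is now about 8 mm up; lowering until contact.

Request:
move_arm --targets '[[[0,0,3],[0,0,0],1],[[0,0,6],[0,0,0],1],[[0,0,8],[0,0,0],1],[[0,0,8.5],[0,0,0],1]]'

```text
clock: 20.35
tcp_pos: [0.4454, -0.3211, -0.0255]
orientation: [0.0, 0.639, 0.77, -0.0]
wrist_force: [-1.3, 0.8, 2.0]
finger_gap: 0.0226
grip_force: 89.8
```

Touching (force went from -2.9 to +2.0 N). Releasing, then lifting.

Request:
move_arm --targets '[[[0,0,0],[0,0,0],-0.3],[[0,0,-1],[0,0,0],-0.3],[[0,0,-2],[0,0,0],-0.3],[[0,0,-2],[0,0,0],-0.3]]'

```text
clock: 20.85
tcp_pos: [0.4456, -0.3212, -0.0234]
orientation: [0.0, 0.638, 0.77, -0.0]
wrist_force: [0.2, -0.2, -0.8]
finger_gap: 0.0553
grip_force: 0.0
```

Request:
move_arm --targets '[[[0,0,-15],[0,0,0],-0.3],[[0,0,-40],[0,0,0],-0.3],[[0,0,-80],[0,0,0],-0.3],[[0,0,-120],[0,0,0],-0.3],[[0,0,-120],[0,0,0],-0.3]]'

```text
clock: 21.48
tcp_pos: [0.4477, -0.3232, 0.1011]
orientation: [0.004, 0.638, 0.77, -0.0]
wrist_force: [0.0, -0.8, -0.7]
finger_gap: 0.0556
grip_force: 0.0
```

```bash
python3 bar.py
```

```text
0.56 tip [ 433.953 -199.546] minus tcp [-13.7293 123.627 ] yaw 101.49803 w 22.930582
bar [[0.4407, -0.2905, 0.0026]] rod [([0.6318, -0.3197, 0.0277], 0.81), ([0.6256, 0.1496, 0.0351], 0.63)] cradle []
bar [[0.4426, -0.2912, 0.0001]] rod [([0.633, -0.3196, 0.0218], 0.72), ([0.6224, 0.1517, 0.0306], 0.55)] cradle []
21.475 [ 0.4477 -0.3232  0.1011] 0.0 0.05557628081891968 [ 0.0113 -0.765  -0.7219]
```

```bash
python3 -c "
from workcell import env
print(env.hand_in())"
```

```text
the job is handed in; nothing more can be done
None
```

I handed the job in at about 22 s of the 51 s allowed. By the last camera estimates the white rod lies square in the cradle slot and the wooden bar lies flat and released on the worktop, clear of the rollway; the hand-in call returned no verdict.

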